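# Make up two workshop kits from the bench stock

## Task

Make up the two kits. In the two-bay tray: tuck one short edge of the finned rest plate under the lip and lower the other edge until the plate lies flat on the floor of the lipped bay, and stand the tall bush in the open bay. In the three-bay tray: step block in the wide end bay, hex nut in the middle bay, short collar in the narrow end bay, each on the tray floor, the same way up as it is now; leave the vee block, hammer and oil bottle where they are.

Things in the scene. Friction and masses are not known exactly. Their poses are not given: they have to be found in the camera images.
- lip_tray: Fixed plywood two-bay tray 110 (x) x 171 (y), walls 5 thick, 17 high, floor top z 5 mm. Origin: underside centre; x away from robot. Bays: x -50..50. Lipped bay y -80.5..3.5; open bay y 8.5..80.5. Dark steel lip on the -x wall of the lipped bay overhangs it over x -50..-34, all its width, underside z 21, top z 25 (16 mm gap above floor).
- three_bay_tray: Fixed plywood three-bay tray, no lip, 110 (x) x 224 (y), walls and dividers 5 thick, 17 high, floor top z 5 mm. Origin: underside centre; x away from robot, z up. All bays x -50..50. Wide end bay y -107..-23; middle bay y -18..42; narrow end bay y 47..107 (middle and narrow bays are both 60 mm wide).
- rest_plate: Bright steel plate 90 (x) x 60 (y) x 6 mm, lying flat, with an upright fin on its middle, 40 (x) x 12 (y), top 38 mm above the underside. Origin: underside centre; z up. Same both ways round: either 60 mm edge may go under the lip. Longer than the 84 mm left open between lip and far wall, so it must go in tilted. About 0.36 kg.
- step_block: Dark steel step block (a staircase of three steps), 60 (x) x 30 (y) x 40 mm: each step 20 mm long in x, heights 14 mm (at -x), 27 mm (middle), 40 mm (at +x). Origin: centre of the 60 x 30 underside; z up; centre of mass near x = +6 mm. About 0.36 kg.
- tall_bush: Bright steel tube standing on end, outside diameter 36, bore 24, height 55 mm. Origin: centre of the underside; z up its axis. About 0.24 kg.
- short_collar: Bright steel thick ring lying flat, outside diameter 44, bore 26, height 24 mm. Origin: centre of the underside; z up its axis. About 0.19 kg.
- hex_nut: Dark steel six-sided nut with a brighter round bore, lying flat, 36 mm across flats, bore 20, height 24 mm. Origin: centre of the underside; z up its axis; two opposite flats face +x and -x, the others every 60 degrees. About 0.14 kg.
- vee_block: Dark steel block 50 (x) x 40 (y) x 36 mm with a V groove along x in its top. Not needed in either kit: it stays where it is. Origin: centre of the underside. About 0.35 kg.
- hammer: Hammer, 280 mm long, lying on the bench beyond the trays; a bystander. Its x axis runs along it, head towards +x.
- oil_bottle: Green oil bottle, 56 mm diameter, 100 mm tall, standing on the bench; a bystander. Origin: centre of its underside.

How it is judged (in metres and radians):
At the end, for the whole second after the job is handed in: Rest plate flat in the lipped bay (centre within 12 mm of the bay middle along x, short edge under the lip), tall bush in the open bay, step block wide bay, hex nut middle bay, short collar narrow bay; each underside within 3 mm of floor height, tilt under 0.06 rad, released and at rest (x of rest_plate in the frame of lip_tray between -0.012 and 0.012 m and y of rest_plate in the frame of lip_tray between -0.0805 and 0.0035 m and z of rest_plate in the frame of lip_tray between 0.002 and 0.008 m and angle between each of rest_plate, tall_bush, step_block, hex_nut, short_collar's own z axis and vertical below 0.06 rad and linear speed of each of rest_plate, tall_bush, step_block, hex_nut, short_collar below 0.02 m/s and angular speed of each of rest_plate, tall_bush, step_block, hex_nut, short_collar below 0.2 rad/s and angle between the x axis of rest_plate and the x axis of lip_tray, either way round below 0.45 rad and x of tall_bush in the frame of lip_tray between -0.05 and 0.05 m and y of tall_bush in the frame of lip_tray between 0.0085 and 0.0805 m and z of tall_bush in the frame of lip_tray between 0.002 and 0.008 m and x of step_block in the frame of three_bay_tray between -0.05 and 0.05 m and y of step_block in the frame of three_bay_tray between -0.107 and -0.023 m and z of step_block in the frame of three_bay_tray between 0.002 and 0.008 m and x of hex_nut in the frame of three_bay_tray between -0.05 and 0.05 m and y of hex_nut in the frame of three_bay_tray between -0.018 and 0.042 m and z of hex_nut in the frame of three_bay_tray between 0.002 and 0.008 m and x of short_collar in the frame of three_bay_tray between -0.05 and 0.05 m and y of short_collar in the frame of three_bay_tray between 0.047 and 0.107 m and z of short_collar in the frame of three_bay_tray between 0.002 and 0.008 m); the robot touches nothing.
It fails at once if the vee block is moved more than 20 mm (distance of vee_block from where it was at the start of the episode above 0.02 m).
It fails at once if the hammer is moved more than 20 mm (distance of hammer from where it was at the start of the episode above 0.02 m).
It fails at once if the oil bottle is moved more than 20 mm (distance of oil_bottle from where it was at the start of the episode above 0.02 m).
It also fails if it takes over 122 s, if anything falls off the work surface, if the arm or the gripper's body presses on something with over 40 N, if the wrist force passes 120 N, or if a joint passes its speed limit or range.

## Robot

A 6-joint arm with a two-finger parallel gripper is mounted at the origin on the work surface. World frame = base frame: x ahead of the robot, y to its left, z up, the work surface at z = 0. Lengths are in mm, angles in degrees, forces in N, time in s.
With the tool pointing down it reaches from about 350 to 850 mm from the base axis. Payload 8.1 kg.
Tool frame: the origin (TCP) lies at the very end of the fingers, on their centre line; the grasp point (between the pads) lies 19 mm behind it; z points along the fingers, y is the direction in which the jaws open and shut (so a half turn about z gives the same grasp; the last joint's range is limited). The gripper opens to 85 mm and grips with 20 to 120 N. Pads are 22 mm wide; open, the fingers measure 114 mm over their backs; the gripper's body (76 mm by 85 mm) begins 54 mm behind the grasp point. The pads swing forward as they close: fully open they stand 13 mm farther back than shut.
Start: joints at [-76.112, 7.471, 85.268, -0, 87.261, -4.893], TCP at [193.197, -568.05, 231.292] pointing down, gripper open.
Joint ranges: [-169.43, 169.43], [-51.17, 129.36], [1.28, 143.12], [-76.62, 256.62], [0, 156.53], [-152.29, 152.29]. Speed limits (degrees/s): [136.94, 136.94, 159.86, 180, 180, 180].

## Interface

Orientations are given as [roll, pitch, yaw] about the fixed x, y, z axes, in that order (R = Rz(yaw) Ry(pitch) Rx(roll)).
In Python, from bench import sensors, viewer, job gives the robot as it stands.
- The arm moves only by the shell command python3 -m pendant 'ROWS' [FORCE]. ROWS is JSON, one flat list of numbers, 5 for each row, row after row: the shift along the world's x, y, z in mm, then the turn about the world's z in rad, then the finger opening in mm, from 0 to 85.4. In form: [x, y, z, twist, hand, x, y, z, twist, hand, ...]. A call has 1 to 12 rows; each row shifts and turns the pose as measured when the row begins; what a row does not reach is not made up. A row lasts 1/12 s, in which the tool goes at most 41.7 mm and 7.16 degrees, less where a joint would pass 70% of its speed; a pose out of reach is approached as far as the arm can. A call with a gripper value outside its range is refused whole. The fingers move at their own pace and stop on an object; FORCE is the grip in N (left out, the last holds). Time passes only in rows, so rows that do not move let the fingers close. It gives the time, the measured TCP pose, the force and the opening at its end, in the units of the state.
- sensors.sense(): the state, without advancing time (a new reading comes with each control period).
- viewer.snapshot(name): name is "scene" or "top" or "wrist"; returns a dict with "frame" (384x512x3 uint8, blue, green, red), "z_map" (384x512 float32, mm along the optical axis (not along the pixel's ray), 0 where there is no reading), "fx", "fy", "cx", "cy" (pixels), "k1" (the pictures are not rectified: a ray, as slopes to the right and down, at radius r is drawn at 1 + k1 r^2 times it, then the intrinsics apply), "view" (4x4, takes a point from world to camera coordinates). Camera axes: x right, y down, z forward; pixel columns grow to the right and rows downward; lengths in mm; the calibration is good to about 2 mm. A picture is of the moment at which its call begins.
- job.hand_in(): hands the job in, once; it reports no verdict.
The state is a dict: "time": time; "joint_pos": joint angles; "qd": joint speeds; "joint_efforts": joint torques, N m; "tool_pos": TCP position; "tcp_rot": TCP orientation; "ft_force": force on the tool from outside, world axes, zero at the start; "wrist_torque": the same for the moment, N m; "finger_gap": finger opening in mm.
Only numpy, scipy, OpenCV 4.12 (cv2) and the standard library are available. Lean on these libraries where they do the work, as an engineer would, in place of code of your own. Each camera call takes 0.05 s, during which the arm holds its last target.

## Working session

There is one attempt and no reset: what is moved stays moved. The work goes in short steps, Python scripts to look and compute and a shell command to move; the robot and the scene stay as the last step left them, time stands still between calls to the robot, and variables do not carry over. Pictures are saved under pics/ and viewed, and the job is handed in when it is done.

```bash
ls; mkdir -p pics
python3 - <<'E'
from bench import sensors, viewer, job
import cv2
print(sensors.sense())
for n in ["scene","top","wrist"]:
    s=viewer.snapshot(n); cv2.imwrite(f"pics/{n}0.png",s["frame"]); print(n,s["fx"],s["fy"],s["cx"],s["cy"],s["k1"]);print(s["view"])
E
```

```text
pics
{'time': 0.0, 'joint_pos': array([-7.61123429e+01,  7.51759103e+00,  8.53295581e+01,  1.97186858e-03,
        8.72592839e+01, -4.89243338e+00]), 'qd': array([ 0.0220004 ,  0.03413457,  0.13643068, -0.10046604,  0.04612239,
        0.04000887]), 'joint_efforts': array([ 2.22106049e-03, -5.69389665e+01, -5.00559390e+01,  2.57920246e-04,
        1.44811827e-02, -3.36659093e-05]), 'tool_pos': array([ 193.07137204, -567.51779952,  230.21585153]), 'tcp_rot': array([-1.79894123e+02, -1.10394300e-02,  1.87799842e+01]), 'ft_force': array([-0.68698658,  0.30291149, -0.41777249]), 'wrist_torque': array([-0.01825675,  0.00412188, -0.00324384]), 'finger_gap': 85.40366424731056}
scene 369.8794628302565 369.8794628302565 249.049227157989 192.3098233544006 -0.01255085596226595
[[ 1.69502573e-01  9.85489318e-01  8.92642965e-03 -1.15826418e+02]
 [ 8.30162263e-01 -1.37893511e-01 -5.40199960e-01 -4.90784059e+02]
 [-5.31130393e-01  9.89756679e-02 -8.41489348e-01  1.26854747e+03]
 [ 0.00000000e+00  0.00000000e+00  0.00000000e+00  1.00000000e+00]]
top 371.2984605034366 371.2984605034366 260.144755920479 192.8126548302645 -0.11669145722476965
[[-2.78645445e-02 -9.99594622e-01 -5.84452565e-03  3.67610710e+01]
 [-9.87209663e-01  2.84365105e-02 -1.56870792e-01  5.93773273e+02]
 [ 1.56973398e-01  1.39863903e-03 -9.87601841e-01  8.82619178e+02]
 [ 0.00000000e+00  0.00000000e+00  0.00000000e+00  1.00000000e+00]]
wrist 302.05541608786285 302.05541608786285 254.01775746564667 197.33183814365978 -0.020226460351764942
[[ 3.21139031e-01 -9.47031185e-01 -1.28702602e-03 -5.99207151e+02]
 [-9.05063375e-01 -3.07307231e-01  2.93977130e-01 -3.79453176e+01]
 [-2.78801022e-01 -9.32426906e-02 -9.55811587e-01  3.79422977e+02]
 [ 0.00000000e+00  0.00000000e+00  0.00000000e+00  1.00000000e+00]]
```

View pics/scene0.png

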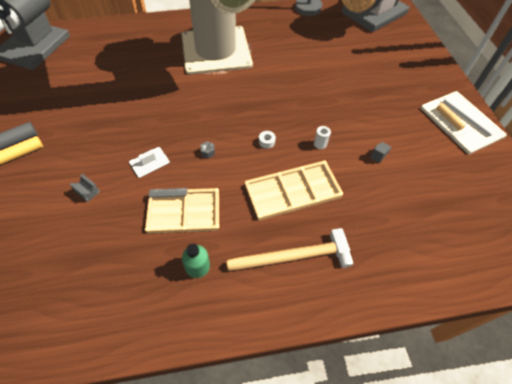

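View pics/top0.png

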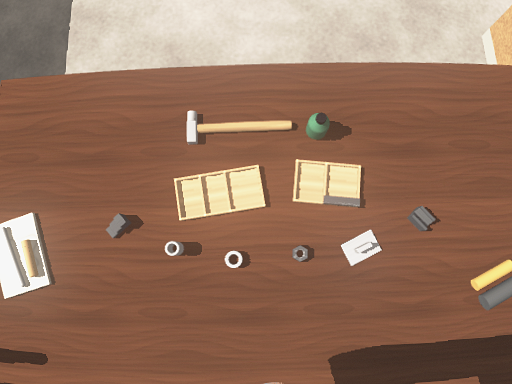

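View pics/wrist0.png

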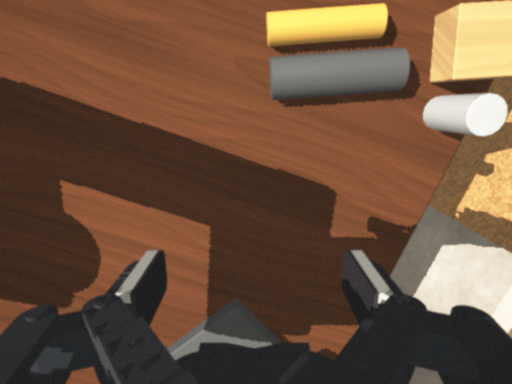

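```bash
cat > h.py <<'E'
import numpy as np, cv2
from bench import sensors, viewer
def K(s): return np.array([[s["fx"],0,s["cx"]],[0,s["fy"],s["cy"]],[0,0,1.]])
def slopes(s,uv):
    uv=np.asarray(uv,float).reshape(-1,1,2)
    return cv2.undistortPoints(uv,K(s),np.array([s["k1"],0,0,0.])).reshape(-1,2)
def onplane(s,uv,z):
    a=slopes(s,uv); R=s["view"][:3,:3]; t=s["view"][:3,3]
    c=-R.T@t; d=np.c_[a,np.ones(len(a))]@R
    k=(z-c[2])/d[:,2]; return c+k[:,None]*d
def cloud(s):
    h,w=s["z_map"].shape
    u,v=np.meshgrid(np.arange(w),np.arange(h))
    a=slopes(s,np.stack([u.ravel(),v.ravel()],1).astype(float)); zc=s["z_map"].ravel()
    P=np.c_[a*zc[:,None],zc]-s["view"][:3,3]
    P=P@s["view"][:3,:3]; P[zc==0]=np.nan
    return P.reshape(h,w,3)
def crop(s,x0,y0,x1,y1,f,name):
    cv2.imwrite(name,cv2.resize(s["frame"][y0:y1,x0:x1],None,fx=f,fy=f,interpolation=cv2.INTER_CUBIC))
E
python3 - <<'E'
from h import *
s=viewer.snapshot("top")
P=cloud(s); z=P[...,2]
print(np.nanmedian(z[100:300,60:420]))
roi=np.zeros(z.shape,bool); roi[90:290,90:450]=1
m=((z>9)&roi).astype(np.uint8)
n,l,st,c=cv2.connectedComponentsWithStats(m)
for i in range(1,n):
    if st[i,4]<20: continue
    q=P[l==i]; print(st[i],np.round(q.mean(0)),np.round(q.min(0)),np.round(q.max(0)))
crop(s,160,140,380,280,3.6,"pics/top_a.png")
E
```

```text
0.4198162121391286
[ 187  110  105   34 1220] [779.  95.  22.] [739. -68.   9.] [829. 212.  31.]
[306 113  24  27 491] [ 760. -130.   66.] [ 741. -162.   11.] [ 795. -106.  103.]
[293 159  68  48 810] [ 609. -164.   20.] [ 557. -246.    9.] [687. -65.  31.]
[174 165  92  56 765] [605. 133.  16.] [535.   8.   9.] [674. 245.  22.]
[409 206  27  25 375] [ 520. -394.   27.] [ 490. -429.    9.] [ 552. -364.   41.]
[106 213  25  25 308] [525. 390.  27.] [494. 363.   9.] [555. 425.  43.]
[165 241  18  15 179] [462. 238.  43.] [445. 223.   9.] [480. 257.  58.]
[354 242  18  12 100] [ 452. -234.   34.] [ 437. -254.    9.] [ 464. -216.   42.]
[293 246  14  16 133] [442. -75.  24.] [423. -91.  14.] [460. -58.  27.]
[225 251  18  17 163] [432.  91.  24.] [412.  70.   9.] [452. 113.  29.]
```

View pics/top_a.png

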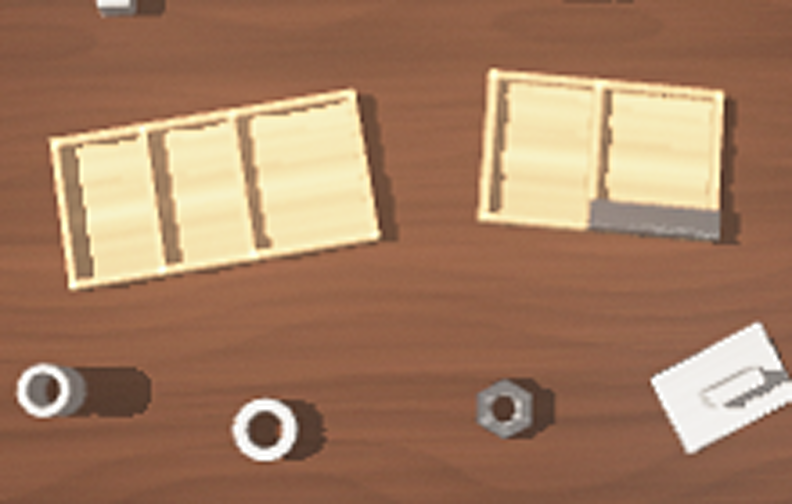

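Run:
```python
from h import *
s=viewer.snapshot("top")
print("cam",-s["view"][:3,:3].T@s["view"][:3,3])
P=cloud(s); z=P[...,2]; f=s["frame"]
hsv=cv2.cvtColor(f,cv2.COLOR_BGR2HSV)
def comp(m,box):
    x0,y0,x1,y1=box; r=np.zeros(m.shape,np.uint8); r[y0:y1,x0:x1]=m[y0:y1,x0:x1]
    n,l,st,c=cv2.connectedComponentsWithStats(r); i=1+np.argmax(st[1:,4]); return (l==i)
def rect(s,m,z,t):
    cs,_=cv2.findContours(m.astype(np.uint8),cv2.RETR_EXTERNAL,cv2.CHAIN_APPROX_NONE)
    c=max(cs,key=cv2.contourArea); W=onplane(s,c.reshape(-1,2),z)[:,:2].astype(np.float32)
    print(t,z,cv2.minAreaRect(W))
# rims by depth
for t,box in [("lip",(285,150,370,215)),("three",(165,155,272,228))]:
    rect(s,comp((z>12),box),17,t)
    rect(s,comp(((hsv[...,2]>130)|(z>12)),box),17,t+" col")
# parts: top faces
for t,box,zz,lo in [("bush",(160,235,190,262),55,45),("collar",(220,245,250,275),24,18),("nut",(288,240,315,268),24,16),("fin",(340,230,385,268),38,25),("step",(100,205,137,243),40,33),("stepall",(100,205,137,243),25,6)]:
    m=comp(z>lo,box); q=P[m]; print(t,m.sum(),np.round(np.median(q,0),1))
    rect(s,m,zz,t)
m=comp(hsv[...,2]>130,(336,225,388,270)); rect(s,m,6,"plate col")
m=comp(hsv[...,2]>130,(160,235,190,262)); rect(s,m,55,"bush col")
m=comp(hsv[...,2]>130,(220,245,250,275)); rect(s,m,24,"collar col")
crop(s,90,200,140,250,8,"pics/step.png"); crop(s,280,235,320,275,10,"pics/nut.png");crop(s,330,220,390,275,8,"pics/plate.png")
```

```text
cam [448.65531178  18.62686329 965.0368596 ]
lip 17 ((621.7036743164062, -155.9735870361328), (171.63253784179688, 111.34423828125), 83.2225112915039)
lip col 17 ((624.4215087890625, -157.49261474609375), (225.43756103515625, 170.82554626464844), 88.22859954833984)
three 17 ((605.4833374023438, 127.15947723388672), (111.08871459960938, 225.31063842773438), 7.940621852874756)
three col 17 ((608.3984985351562, 132.19427490234375), (281.1649169921875, 190.7662811279297), 88.15564727783203)
bush 110 [462.3 240.1  54.1]
bush 55 ((462.04815673828125, 239.0375213623047), (33.40970993041992, 34.597572326660156), 43.92777633666992)
collar 154 [431.8  91.3  24. ]
collar 24 ((432.2311096191406, 91.44049835205078), (42.71827697753906, 39.80729293823242), 88.60981750488281)
nut 131 [442.  -75.2  24. ]
nut 24 ((441.2076110839844, -74.5461654663086), (32.75314712524414, 37.439735412597656), 87.79375457763672)
fin 85 [ 451.6 -234.8   37.6]
fin 38 ((451.4244689941406, -234.18170166015625), (12.821682929992676, 41.11489486694336), 25.559185028076172)
step 104 [536.  380.9  39.6]
step 40 ((536.1627807617188, 380.2267761230469), (31.949588775634766, 22.130125045776367), 40.982666015625)
stepall 318 [524.9 388.3  26.3]
stepall 25 ((525.5745239257812, 392.11065673828125), (42.333290100097656, 60.604461669921875), 41.472774505615234)
plate col 6 ((452.46881103515625, -238.6094970703125), (136.22085571289062, 113.5899429321289), 87.64143371582031)
bush col 55 ((465.4020690917969, 233.6927032470703), (72.36830139160156, 59.06840896606445), 89.73848724365234)
collar col 24 ((431.0115661621094, 89.13770294189453), (73.15577697753906, 72.19853973388672), 88.61573028564453)
```

View pics/nut.png

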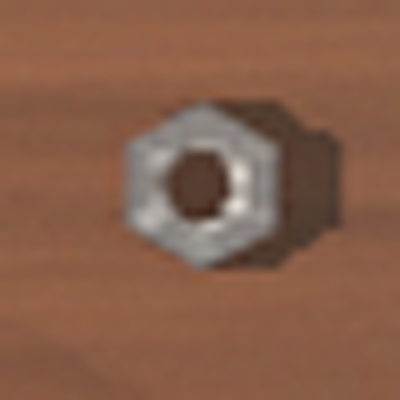

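View pics/plate.png

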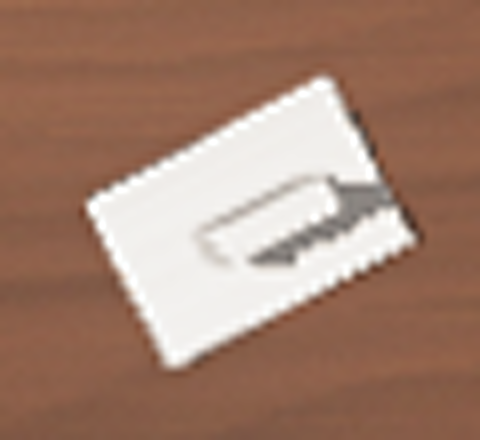

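Run:
```python
from h import *
s=viewer.snapshot("top"); f=s["frame"]; P=cloud(s); z=P[...,2]
m=np.zeros(z.shape,np.uint8); r=(slice(225,270),slice(336,388)); m[r]=(f[r].min(2)>150)
cs,_=cv2.findContours(m,cv2.RETR_EXTERNAL,cv2.CHAIN_APPROX_NONE);c=max(cs,key=cv2.contourArea)
W=onplane(s,c.reshape(-1,2),6)[:,:2].astype(np.float32);print(cv2.minAreaRect(W))
# nut outline radii vs angle from depth top mask
m=np.zeros(z.shape,np.uint8); r=(slice(240,268),slice(288,315)); m[r]=(z[r]>20)
cs,_=cv2.findContours(m,cv2.RETR_EXTERNAL,cv2.CHAIN_APPROX_NONE);c=max(cs,key=cv2.contourArea)
W=onplane(s,c.reshape(-1,2),24)[:,:2]; print((W.min(0)+W.max(0))/2)
hull=cv2.convexHull(W.astype(np.float32)).reshape(-1,2)
for a in range(0,180,6):
    d=np.array([np.cos(np.radians(a)),np.sin(np.radians(a))]); p=hull@d; print(a,round(float(p.max()-p.min()),1),end="; ")
a,t=cv2.minEnclosingTriangle(hull.reshape(-1,1,2)); print(t.reshape(-1,2))
```

```text
((451.2173767089844, -235.3413543701172), (60.330657958984375, 91.6048583984375), 24.567869186401367)
[441.23868527 -74.59424604]
0 37.5; 6 37.7; 12 37.4; 18 36.8; 24 35.7; 30 34.8; 36 35.0; 42 35.3; 48 36.1; 54 36.7; 60 36.9; 66 36.7; 72 36.1; 78 35.1; 84 33.7; 90 33.5; 96 35.3; 102 36.7; 108 37.7; 114 38.3; 120 38.5; 126 38.2; 132 37.5; 138 36.8; 144 35.6; 150 35.8; 156 36.7; 162 37.4; 168 37.8; 174 37.7; [[472.74524  -92.23351 ]
 [409.60358  -89.548065]
 [442.57553  -43.116005]]
```

```bash
python3 -m pendant '[21.5,27.7,-8,-0.122,40,21.5,27.7,-8,-0.122,40,21.5,27.7,-8,-0.122,40,21.5,27.7,-8,-0.122,40,21.5,27.7,-8,-0.122,40,21.5,27.7,-8,-0.122,40,21.5,27.7,-8,-0.122,40,21.5,27.7,-8,-0.122,40,21.5,27.7,-8,-0.122,40,21.5,27.7,-8,-0.122,40,21.5,27.7,-8,-0.122,40,21.5,27.7,-8,-0.122,40]' 40
```

```text
time: 1.3
tool_pos: [444.4, -240.5, 137.3]
tcp_rot: [179.8, -0.1, -63.6]
ft_force: [0.1, -0.7, -0.3]
finger_gap: 40.0
```

```bash
python3 -m pendant '[7,5.5,0,-0.02,40,0,0,0,0,40]'
python3 - <<'E'
from h import *
s=viewer.snapshot("wrist"); cv2.imwrite("pics/w1.png",s["frame"]); st=sensors.sense(); print(st["tool_pos"],st["tcp_rot"])
P=cloud(s); z=P[...,2]
m=((z>30)&(z<42)&(np.abs(P[...,0]-451)<60)&(np.abs(P[...,1]+235)<60)).astype(np.uint8)
n,l,stt,c=cv2.connectedComponentsWithStats(m); i=1+np.argmax(stt[1:,4]);print(stt[i])
cs,_=cv2.findContours((l==i).astype(np.uint8),0,1);c=max(cs,key=cv2.contourArea)
print(cv2.minAreaRect(onplane(s,c.reshape(-1,2),38)[:,:2].astype(np.float32)))
E
```

```text
time: 1.47
tool_pos: [453.7, -228.8, 135.4]
tcp_rot: [179.8, 0.1, -65.0]
ft_force: [1.7, -0.1, 0.2]
finger_gap: 40.2
[ 453.0469198  -229.204477    135.18295183] [ 1.79757823e+02  1.22517474e-01 -6.49411253e+01]
[252 167  15  48 695]
((452.1583557128906, -236.7499237060547), (11.611639022827148, 40.3476676940918), 24.83891487121582)
```

View pics/w1.png

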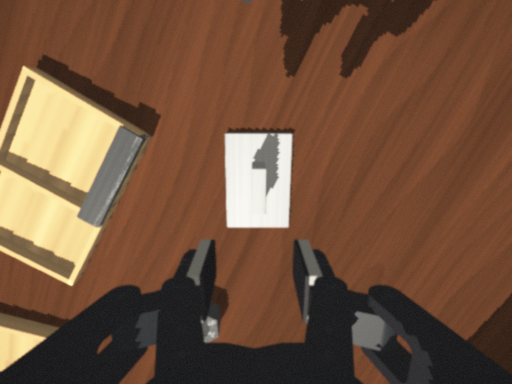

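```bash
python3 -m pendant '[-1.3,-6.3,-30,0,40,0,0,-35,0,40,0,0,-25,0,40,0,0,-15,0,40,0,0,0,0,40,0,0,0,0,40]'
```

```text
time: 2.02
tool_pos: [450.4, -242.1, 30.6]
tcp_rot: [179.9, -0.3, -64.6]
ft_force: [-0.5, -0.5, 0.7]
finger_gap: 40.1
```

```bash
python3 -m pendant '[1.3,6.5,-8,0,40,0,0,0,0,40,0,0,0,0,40]'
```

```text
time: 2.27
tool_pos: [452.6, -237.7, 25.1]
tcp_rot: [180.0, -0.5, -64.6]
ft_force: [0.2, 0.7, 0.4]
finger_gap: 39.8
```

```bash
python3 -m pendant '[-0.5,2,-12,0,40,0,0,-3,0,40,0,0,0,0,40]'; python3 -c "
from bench import sensors
for i in range(3): print(sensors.sense()['tool_pos'])"
```

```text
time: 2.52
tool_pos: [454.2, -236.7, 11.6]
tcp_rot: [-179.9, -0.8, -64.6]
ft_force: [0.4, 0.5, 0.4]
finger_gap: 40.1
[ 454.1875249  -236.71641209   11.6352501 ]
[ 454.1875249  -236.71641209   11.6352501 ]
[ 454.1875249  -236.71641209   11.6352501 ]
```

```bash
python3 -m pendant '[-1.5,1,0,0,12,0,0,0,0,5,0,0,0,0,5,0,0,0,0,5,0,0,0,0,5,0,0,0,0,5,0,0,0,0,5]' 35
```

```text
time: 3.1
tool_pos: [452.6, -235.4, 11.6]
tcp_rot: [-179.9, -0.8, -64.5]
ft_force: [0.5, 0.8, -1.6]
finger_gap: 11.2
```

```bash
python3 -m pendant '[0,0,20,0,5,0,0,25,0,5,0,0,20,0,5,20,4.4,0,0.112,5,20,4.4,0,0.112,5,20,4.4,0,0.112,5,20,4.4,0,0.112,5,20,4.4,0,0.112,5,20,4.4,0,0.112,5,20,4.4,0,0.112,5,15,4.4,0,0.112,5,10,4.4,0,0.112,5]'
```

```text
time: 4.1
tool_pos: [617.5, -191.8, 74.1]
tcp_rot: [179.8, -0.2, -4.5]
ft_force: [-0.2, 0.8, -1.8]
finger_gap: 11.3
```

Run:
```python
from h import *
for n in ("top","wrist","scene"):
    s=viewer.snapshot(n); cv2.imwrite(f"pics/{n}2.png",s["frame"])
s=viewer.snapshot("scene"); crop(s,110,100,260,260,4,"pics/sc2.png")
```

```text
(no output)
```

View pics/wrist2.png

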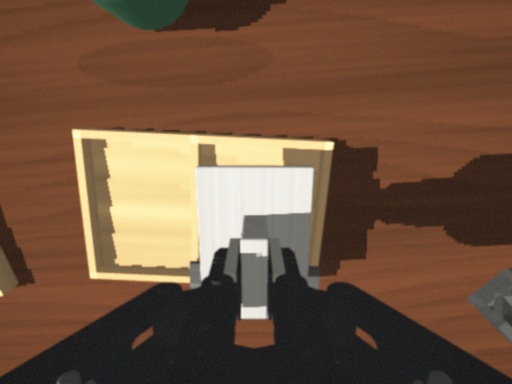

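View pics/sc2.png

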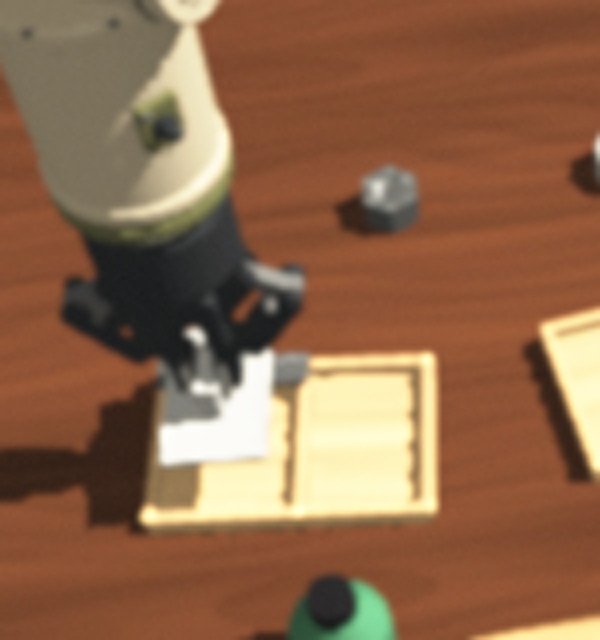

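```bash
cat > rel.py <<'E'
from h import *
def tf(P,c,yaw):
    a=np.radians(yaw); R=np.array([[np.cos(a),np.sin(a)],[-np.sin(a),np.cos(a)]])
    return (P[...,:2]-np.array(c))@R.T
LIP=((621.7,-156.0),-6.8); TRI=((605.5,127.2),7.94)
def rim(P):
    q=tf(P,*LIP); z=P[...,2]
    m=(z>14)&(z<20)&(q[...,0]>40)&(q[...,0]<65)&(q[...,1]>-100)&(q[...,1]<95)
    k=m.astype(np.uint8); a=q[m]
    return a
E
python3 - <<'E'
from rel import *
st=sensors.sense(); print(st["tool_pos"],st["tcp_rot"])
print("tcp in tray",tf(st["tool_pos"][None],*LIP))
s=viewer.snapshot("wrist"); P=cloud(s); q=tf(P,*LIP); z=P[...,2]
a=rim(P); print("far wall x range",np.percentile(a[:,0],[2,50,98]), "y",np.percentile(a[:,1],[1,99]),len(a))
b=np.polyfit(a[:,1],a[:,0],1); print("slope",np.degrees(b[0]))
m=(z>14)&(z<20)&(q[...,1]<-60)&(q[...,1]>-105)&(np.abs(q[...,0])<40); print("right wall y",np.percentile(q[m][:,1],[2,50,98]))
m=(z>14)&(z<20)&(q[...,1]>70)&(q[...,1]<100)&(np.abs(q[...,0])<40); print("left wall y",np.percentile(q[m][:,1],[2,50,98]))
m=(z>60)&(z<80)&(q[...,1]<20)&(q[...,1]>-90)&(q[...,0]>20)&(q[...,0]<90); p=q[m]
print("plate z",np.median(z[m]),"x max",np.percentile(p[:,0],[50,95,99]),"y",np.percentile(p[:,1],[1,99]))
E
```

```text
[ 615.75229286 -192.1713208    73.94578157] [ 1.79784010e+02 -1.17914680e-01 -5.05882359e+00]
tcp in tray [[ -1.62304012 -36.62110606]]
far wall x range [41.31360125 52.41985632 55.38071375] y [-83.50866902  85.87102229] 2572
slope -0.03423050513627724
right wall y [-84.07684179 -81.29247992 -78.98516274]
left wall y [80.67143194 82.96301824 86.36953907]
plate z 68.03688403425559 x max [32.47400133 42.78857593 43.63890891] y [-64.74780384  -6.86667006]
```

```bash
python3 -m pendant '[9,-3,0,-0.02,5,6,-1.5,-8,-0.01,5,0,0,-10,0,5,0,0,-8,0,5,0,0,-5,0,5,0,0,0,0,5,0,0,0,0,5]'; python3 -c "
from rel import *
st=sensors.sense();print(tf(st['tool_pos'][None],*LIP))"
```

```text
time: 4.93
tool_pos: [625.4, -198.5, 37.7]
tcp_rot: [179.8, 0.2, -7.6]
ft_force: [0.9, 1.1, -2.7]
finger_gap: 11.2
[[  8.68849772 -41.76986881]]
```

```bash
python3 -m pendant '[6,2,0,0.01,5,0,0,0,0,5,0,0,0,0,5]'; python3 -c "
from rel import *
st=sensors.sense();print(tf(st['tool_pos'][None],*LIP))"
```

```text
time: 5.18
tool_pos: [631.2, -196.1, 37.4]
tcp_rot: [179.8, 0.3, -7.0]
ft_force: [-0.2, -0.1, -3.4]
finger_gap: 11.1
[[ 14.19060857 -38.68676519]]
```

```bash
python3 -m pendant '[0,0,-5,0,5,0,0,-2.5,0,5,0,0,-2,0,5,0,0,0,0,5]' 20; python3 -m pendant '[0,0,-2,0,5,0,0,-2,0,5,0,0,0,0,5]' 20
```

```text
time: 5.52
tool_pos: [633.0, -196.4, 29.1]
tcp_rot: [179.8, 0.0, -6.9]
ft_force: [0.6, 0.8, -3.0]
finger_gap: 11.5
time: 5.77
tool_pos: [634.3, -197.0, 28.9]
tcp_rot: [179.7, -0.1, -6.9]
ft_force: [0.4, -0.2, -3.1]
finger_gap: 11.2
```

```bash
python3 -m pendant '[-2,0,-4,0,5,-1,0,-3,0,5,0,0,0,0,5]' 20;  python3 -m pendant '[-1,0,-3,0,5,0,0,-3,0,5,0,0,0,0,5]' 20
```

```text
time: 6.02
tool_pos: [633.0, -197.2, 25.7]
tcp_rot: [179.7, -0.3, -6.9]
ft_force: [0.8, -0.5, -1.9]
finger_gap: 11.8
time: 6.27
tool_pos: [632.0, -197.4, 22.7]
tcp_rot: [179.7, -0.4, -6.9]
ft_force: [-1.2, -0.3, -3.1]
finger_gap: 11.5
```

Run:
```python
from rel import *
st=sensors.sense(); print(tf(st["tool_pos"][None],*LIP),st["tool_pos"])
s=viewer.snapshot("wrist"); cv2.imwrite("pics/w3.png",s["frame"])
P=cloud(s); q=tf(P,*LIP); z=P[...,2]
for lo in range(-20,70,6):
    m=(q[...,1]<-55)&(q[...,1]>-66)&(q[...,0]>lo)&(q[...,0]<lo+6)
    print(lo,np.round(np.median(z[m]),1),m.sum())
s=viewer.snapshot("scene"); crop(s,110,130,260,260,4,"pics/sc3.png")
```

```text
[[ 15.16649986 -39.845937  ]] [ 632.04189418 -197.36141485   22.67226005]
-20 nan 0
-14 nan 0
-8 nan 0
-2 16.4 16
4 17.3 47
10 18.5 128
16 53.4 699
22 73.4 892
28 101.8 1369
34 21.6 266
40 22.3 234
46 23.2 256
52 24.0 264
58 22.9 436
64 0.1 219
  return _methods._mean(a, axis=axis, dtype=dtype,
  ret = ret.dtype.type(ret / rcount)
```

View pics/w3.png

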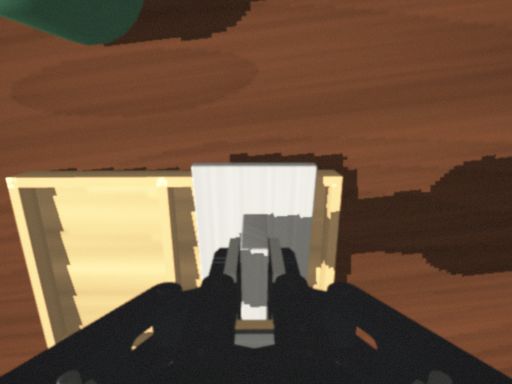

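View pics/sc3.png

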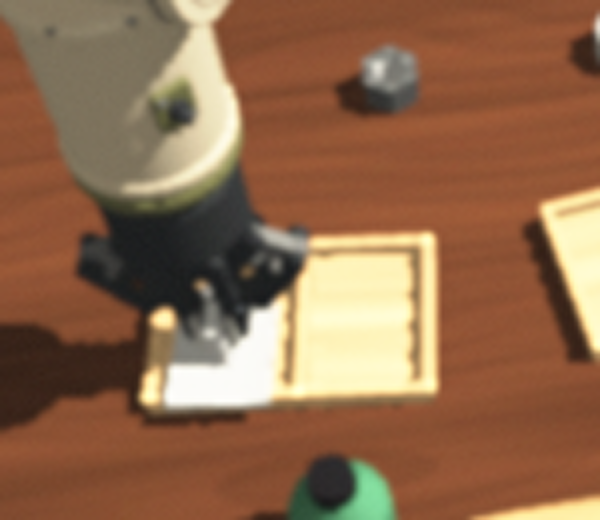

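```bash
python3 -m pendant '[-4,1,0,0,5,-4,0.5,0,0,5,-4,0.5,0,0,5,0,0,0,0,5]' 20; python3 -c "
from rel import *
st=sensors.sense();print(tf(st['tool_pos'][None],*LIP))"
```

```text
time: 6.7
tool_pos: [619.3, -195.4, 21.3]
tcp_rot: [179.7, -0.4, -6.9]
ft_force: [-1.7, -0.4, 1.5]
finger_gap: 11.6
[[  2.29444448 -39.41772773]]
```

```bash
python3 -m pendant '[-3,0.5,-1,0,5,0,0,-3,0,5,0,0,-3,0,5,0,0,0,0,5]' 20
python3 - <<'E'
from rel import *
st=sensors.sense(); print(tf(st["tool_pos"][None],*LIP),st["tool_pos"])
s=viewer.snapshot("wrist"); cv2.imwrite("pics/w4.png",s["frame"])
P=cloud(s); q=tf(P,*LIP); z=P[...,2]
for lo in range(16,60,4):
    m=(q[...,1]<-55)&(q[...,1]>-66)&(q[...,0]>lo)&(q[...,0]<lo+4)&(z<40)
    print(lo,np.round(np.median(z[m]),1),m.sum())
E
```

```text
time: 7.03
tool_pos: [619.4, -195.5, 18.7]
tcp_rot: [179.6, -0.9, -6.9]
ft_force: [-0.7, 0.2, -3.0]
finger_gap: 11.5
[[  2.40880584 -39.47802346]] [ 619.41750648 -195.4855278    18.68122829]
16 16.0 154
20 16.4 152
24 16.7 157
28 16.9 158
32 17.3 164
36 17.7 167
40 17.9 176
44 18.0 228
48 16.9 140
52 16.6 269
56 0.1 161
```

View pics/w4.png

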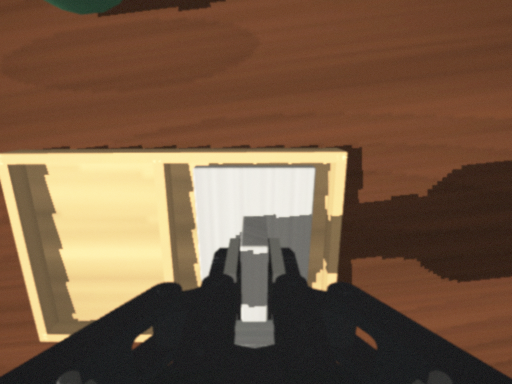

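```bash
python3 -m pendant '[-5,0.5,-1,0,5,-3,0.5,-3,0,5,0,0,-3,0,5,0,0,-2,0,5,0,0,0,0,5]' 20; python3 -m pendant '[0,0,0,0,30,0,0,0,0,30,0,0,0,0,30,0,0,0,0,30,0,0,3,0,30,0,0,0,0,30]'
```

```text
time: 7.5
tool_pos: [616.1, -195.8, 15.8]
tcp_rot: [179.5, -1.7, -6.9]
ft_force: [0.5, 0.3, -2.2]
finger_gap: 11.7
time: 8.0
tool_pos: [612.9, -195.5, 16.7]
tcp_rot: [179.5, -1.4, -6.9]
ft_force: [0.0, 0.2, -0.5]
finger_gap: 30.2
```

Run:
```python
from rel import *
st=sensors.sense(); print(tf(st["tool_pos"][None],*LIP),st["tool_pos"])
s=viewer.snapshot("wrist"); cv2.imwrite("pics/w5.png",s["frame"])
P=cloud(s); q=tf(P,*LIP); z=P[...,2]
for lo in range(8,60,4):
    m=(q[...,1]<-55)&(q[...,1]>-66)&(q[...,0]>lo)&(q[...,0]<lo+4)&(z<40)
    print(lo,np.round(np.median(z[m]),1),m.sum())
```

```text
[[ -4.02960968 -40.21564952]] [ 612.93704409 -195.45563108   16.67439021]
8 11.2 154
12 11.2 145
16 11.2 153
20 11.1 155
24 11.2 158
28 11.2 159
32 11.3 167
36 11.2 171
40 10.5 213
44 5.1 159
48 16.8 128
52 16.6 249
56 0.2 167
```

View pics/w5.png

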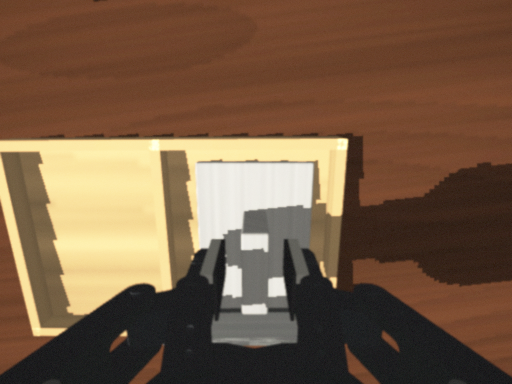

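```bash
python3 -m pendant '[0,0,25,0,30,0,0,35,0,30,-17.2,12.1,5,0.116,55,-17.2,12.1,5,0.116,55,-17.2,12.1,5,0.116,55,-17.2,12.1,0,0.116,55,-17.2,12.1,0,0.116,55,-17.2,12.1,0,0.116,55,-17.2,12.1,0,0.116,55,-17.2,12.1,0,0.116,55,-17,12,0,0.116,55,-17,12,0,0.11,55]'
```

```text
time: 9.05
tool_pos: [436.0, -72.2, 94.7]
tcp_rot: [179.1, -1.5, 62.0]
ft_force: [-0.2, 0.2, 0.1]
finger_gap: 54.5
```

```bash
python3 -m pendant '[0,0,0,0,55,0,0,0,0,55]'
python3 - <<'E'
from h import *
s=viewer.snapshot("wrist"); cv2.imwrite("pics/w6.png",s["frame"])
P=cloud(s); z=P[...,2]
m=((z>20)&(z<28)&(np.abs(P[...,0]-441)<40)&(np.abs(P[...,1]+75)<40)).astype(np.uint8)
cs,_=cv2.findContours(m,0,1);c=max(cs,key=cv2.contourArea);print(cv2.contourArea(c))
W=onplane(s,c.reshape(-1,2),24)[:,:2].astype(np.float32);print((W.min(0)+W.max(0))/2,cv2.minEnclosingCircle(W))
h=cv2.convexHull(W).reshape(-1,2)
w=[(np.ptp(h@np.array([np.cos(np.radians(a)),np.sin(np.radians(a))])),a) for a in range(180)]
tot=[(w[a][0]+w[a+60][0]+w[a+120][0],a) for a in range(60)];print(min(tot))
E
```

```text
time: 9.22
tool_pos: [433.3, -70.3, 94.2]
tcp_rot: [179.2, -1.5, 62.4]
ft_force: [-0.4, -0.7, 0.3]
finger_gap: 54.9
1891.0
[443.1342  -75.41293] ((443.21429443359375, -75.3691635131836), 20.938697814941406)
(np.float64(109.81003065051037), 27)
```

View pics/w6.png

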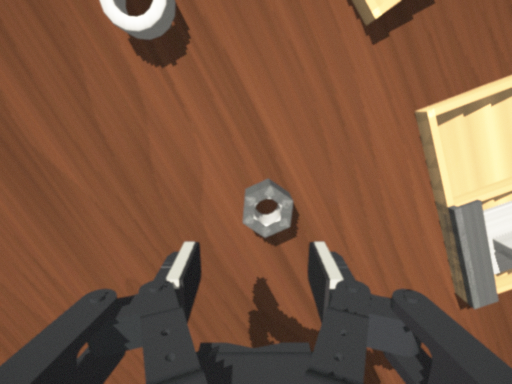

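```bash
python3 -m pendant '[9,-4.7,0,-0.08,60,0,0,0,0,60,0,0,-25,0,60,0,0,-25,0,60,0,0,-15,0,60,0,0,-5,0,60,0,0,0,0,60]'
```

```text
time: 9.85
tool_pos: [448.1, -78.5, 24.7]
tcp_rot: [178.8, -1.6, 57.4]
ft_force: [0.4, -0.2, 0.8]
finger_gap: 59.8
```

```bash
python3 -m pendant '[-5.5,3,-10,0,60,0,0,-7,0,60,0,0,-2,0,60,0,0,0,0,60]'
```

```text
time: 10.18
tool_pos: [443.6, -75.9, 6.0]
tcp_rot: [178.7, -1.6, 57.4]
ft_force: [-0.3, -0.6, -0.4]
finger_gap: 59.7
```

```bash
python3 -m pendant '[-1.3,0.7,-1,0,30,0,0,0,0,30,0,0,0,0,30,0,0,0,0,30,0,0,0,0,30,0,0,0,0,30]' 50;python3 -m pendant '[0,0,10,0,30,0,0,25,0,30,0,0,25,0,30]'
```

```text
time: 10.68
tool_pos: [443.6, -75.5, 6.8]
tcp_rot: [178.6, -1.6, 57.4]
ft_force: [-0.3, 0.3, -1.7]
finger_gap: 35.5
time: 10.93
tool_pos: [438.1, -73.9, 63.5]
tcp_rot: [179.2, -1.4, 57.4]
ft_force: [1.7, -0.1, -1.0]
finger_gap: 34.9
```

```bash
python3 -m pendant '[20,26,2,0.08,30,20,26,2,0.08,30,20,26,0,0.08,30,20,26,0,0.08,30,20,26,0,0.08,30,20,26,0,0.08,30,20,26,0,0.08,30,14,18,0,0.08,30,5,6,0,0.04,30,0,0,0,0,30]'
```

```text
time: 11.77
tool_pos: [609.8, 141.7, 84.9]
tcp_rot: [178.1, -1.6, 98.1]
ft_force: [-0.0, 0.5, -1.3]
finger_gap: 34.9
```

```bash
cat > tri.py <<'E'
from rel import *
import sys
st=sensors.sense(); print("tcp tray",tf(st["tool_pos"][None],*TRI),st["tool_pos"],st["tcp_rot"])
s=viewer.snapshot("wrist"); cv2.imwrite(sys.argv[1],s["frame"])
P=cloud(s); q=tf(P,*TRI); z=P[...,2]
m=(z>14)&(z<20)&(q[...,0]>46)&(q[...,0]<65)&(np.abs(q[...,1])<120)
a=q[m]; print("far wall x",np.percentile(a[:,0],[2,50,98]),"y",a[:,1].min(),a[:,1].max(),"slope",np.degrees(np.polyfit(a[:,1],a[:,0],1)[0]))
m=(z>14)&(z<20)&(np.abs(q[...,0])<40)&(q[...,1]>-115)&(q[...,1]<115)
h,e=np.histogram(q[m][:,1],np.arange(-116,118,2)); print("walls y",[(int(b),int(n)) for n,b in zip(h,e) if n>25])
E
python3 tri.py pics/w7.png
```

```text
tcp tray [[ 6.28903828 13.71847326]] [609.83373168 141.65570063  84.89183708] [178.06497197  -1.56960215  98.08085327]
far wall x [47.2737471  51.88119371 54.75100987] y -16.77963505963576 112.01583456340317 slope -0.09061890847817249
walls y [(-108, 55), (-24, 31), (-22, 66), (-20, 51), (42, 308), (44, 321), (46, 239), (106, 221), (108, 381), (110, 376), (112, 96)]
```

View pics/w7.png

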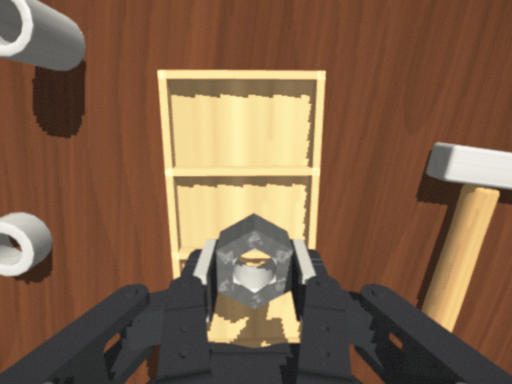

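```bash
python3 -m pendant '[-5,-2,-10,0,30,0,0,-20,0,30,0,0,-15,0,30,0,0,-10,0,30,0,0,-5,0,30,0,0,0,0,30]'; python3 -c "
from rel import *
st=sensors.sense();print(tf(st['tool_pos'][None],*TRI))"
```

```text
time: 12.32
tool_pos: [599.9, 133.7, 21.9]
tcp_rot: [178.2, -1.5, 97.3]
ft_force: [0.1, -0.1, -1.6]
finger_gap: 34.8
[[-4.67598641  7.18479378]]
```

```bash
python3 -m pendant '[3.4,4.5,-5,0,30,0,0,-3,0,30,0,0,-2,0,30,0,0,0,0,30]'
```

```text
time: 12.65
tool_pos: [603.8, 137.5, 12.3]
tcp_rot: [178.1, -1.5, 97.1]
ft_force: [-0.5, -0.4, -0.7]
finger_gap: 35.0
```

```bash
python3 -m pendant '[0,0,-1,0,35,0,0,0,0,40,0,0,0,0,48,0,0,0,0,48,0,0,0,0,48,0,0,5,0,48,0,0,15,0,48,0,0,25,0,48,0,0,25,0,48,0,0,0,0,48]'; python3 tri.py pics/w8.png
python3 - <<'E'
from rel import *
s=viewer.snapshot("wrist");P=cloud(s); q=tf(P,*TRI); z=P[...,2]
m=(np.abs(q[...,0])<45)&(q[...,1]>-15)&(q[...,1]<40)&(z>24)&(z<40); print(m.sum(),np.median(z[m]),np.percentile(z[m],[2,98]),q[m].min(0),q[m].max(0))
E
```

```text
time: 13.48
tool_pos: [604.4, 137.9, 86.2]
tcp_rot: [178.1, -1.5, 97.1]
ft_force: [0.8, 0.4, 1.9]
finger_gap: 48.1
tcp tray [[ 0.38149128 10.74272419]] [604.39387688 137.89243426  86.24574231] [178.06481824  -1.48630484  97.13397391]
far wall x [46.93390191 51.75969039 54.80944856] y -112.1643289829493 112.17968621356553 slope 0.175377334644865
walls y [(-110, 55), (-108, 257), (-24, 106), (-22, 231), (-20, 264), (-18, 114), (0, 33), (42, 305), (44, 300), (46, 240), (106, 215), (108, 376), (110, 400), (112, 78)]
1737 29.049907766718846 [25.17361639 30.41124569] [-17.98791618 -10.00335773] [18.2095521  31.24894764]
```

View pics/w8.png

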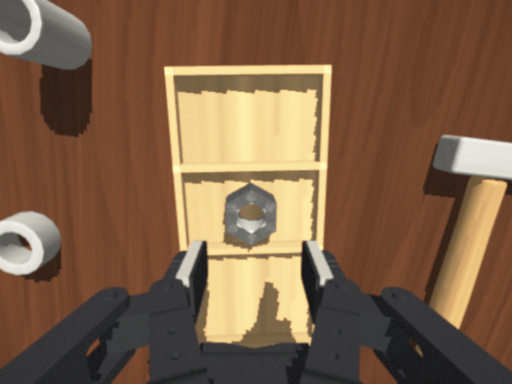

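```bash
python3 -m pendant '[-30,-8,0,0,65,-35,-9.5,0,0,65,-35,-9.5,0,0,65,-30,-8,0,0,65,-18,-5,0,0,65,-6,-1,0,0,65,0,0,0,0,65]'
python3 - <<'E'
from h import *
s=viewer.snapshot("wrist"); cv2.imwrite("pics/w9.png",s["frame"]); print(sensors.sense()["tool_pos"])
P=cloud(s); z=P[...,2]
m=((z>19)&(z<28)&(np.abs(P[...,0]-432)<40)&(np.abs(P[...,1]-91)<40)).astype(np.uint8)
cs,_=cv2.findContours(m,0,1);c=max(cs,key=cv2.contourArea)
W=onplane(s,c.reshape(-1,2),24)[:,:2].astype(np.float32);print(cv2.minEnclosingCircle(W))
E
```

```text
time: 14.17
tool_pos: [436.6, 94.8, 71.5]
tcp_rot: [179.2, -1.5, 97.1]
ft_force: [0.3, -0.3, -0.2]
finger_gap: 65.2
[437.30091283  94.86095895  71.57174526]
((433.4704895019531, 93.04385375976562), 22.115074157714844)
```

```bash
python3 -m pendant '[-4,-2.5,-10,0,65,0,0,-20,0,65,0,0,-15,0,65,0,0,-8,0,65,0,0,0,0,65]'
```

```text
time: 14.63
tool_pos: [438.5, 92.8, 16.3]
tcp_rot: [178.8, -1.5, 97.1]
ft_force: [-0.3, -0.2, -0.7]
finger_gap: 65.1
```

```bash
python3 -m pendant '[-6,-0.5,-6,0,65,0,0,-4,0,65,0,0,-1,0,65,0,0,0,0,65]'
```

```text
time: 14.97
tool_pos: [432.9, 92.5, 4.3]
tcp_rot: [178.8, -1.5, 97.2]
ft_force: [0.6, 0.1, -0.1]
finger_gap: 65.2
```

```bash
python3 -m pendant '[0,0,1,0,38,0,0,0,0,38,0,0,0,0,38,0,0,0,0,38,0,0,0,0,38,0,0,0,0,38]' 50;python3 -m pendant '[0,0,10,0,38,0,0,25,0,38,0,0,25,0,38,0,0,10,0,38]'
```

```text
time: 15.47
tool_pos: [434.8, 92.6, 7.7]
tcp_rot: [178.6, -1.5, 97.2]
ft_force: [0.4, 0.4, -1.2]
finger_gap: 42.0
time: 15.8
tool_pos: [430.0, 92.2, 77.5]
tcp_rot: [179.2, -1.5, 97.2]
ft_force: [0.2, -0.3, -1.6]
finger_gap: 41.8
```

```bash
python3 -m pendant '[20,14,0,0,38,28,19,0,0,38,28,19,0,0,38,28,19,0,0.01,38,26,17,0,0,38,20,13,0,0,38,8,5,0,0,38,3,2,0,0,38,0,0,0,0,38]'; python3 tri.py pics/w10.png
```

```text
time: 16.55
tool_pos: [600.5, 206.2, 88.2]
tcp_rot: [178.6, -1.5, 97.7]
ft_force: [-0.4, 0.0, -1.3]
finger_gap: 41.6
tcp tray [[ 5.92842879 78.9728988 ]] [600.46259272 206.23473629  88.17703342] [178.60889632  -1.50333784  97.69883385]
far wall x [46.7671865  51.49545361 54.65534014] y -41.98781578919582 112.23117804483894 slope 0.6947183920430653
walls y [(-24, 57), (-22, 179), (-20, 196), (-18, 209), (42, 91), (44, 98), (46, 103), (106, 149), (108, 295), (110, 324), (112, 68)]
```

View pics/w10.png

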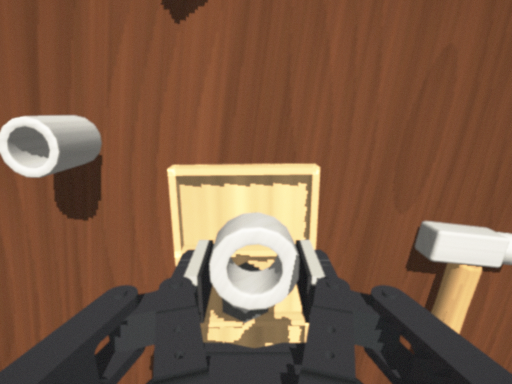

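```bash
python3 -m pendant '[-3,-1,-10,0,38,0,0,-20,0,38,0,0,-20,0,38,0,0,-8,0,38,0,0,0,0,38,0,0,0,0,38]'; python3 -c "
from rel import *
st=sensors.sense();print(tf(st['tool_pos'][None],*TRI))"
```

```text
time: 17.1
tool_pos: [591.6, 201.2, 27.4]
tcp_rot: [178.8, -1.4, 97.6]
ft_force: [0.7, -0.9, -1.8]
finger_gap: 42.2
[[-3.54952937 75.2274981 ]]
```

```bash
python3 -m pendant '[3,2,-7,0,38,0,0,-4,0,38,0,0,-3,0,38,0,0,0,0,38]'; python3 -c "
from rel import *
st=sensors.sense();print(tf(st['tool_pos'][None],*TRI))"
```

```text
time: 17.43
tool_pos: [595.8, 203.2, 14.8]
tcp_rot: [178.6, -1.5, 97.5]
ft_force: [0.3, 0.6, -2.2]
finger_gap: 41.9
[[ 0.88649848 76.61382984]]
```

```bash
python3 -m pendant '[0,0,-2,0,38,0,0,-1.5,0,38,0,0,0,0,38]'; python3 -m pendant '[0,0,0,0,46,0,0,0,0,52,0,0,0,0,56,0,0,0,0,56,0,0,0,0,56,0,0,5,0,56,0,0,15,0,56,0,0,25,0,56,0,0,25,0,56,0,0,0,0,56]'; python3 tri.py pics/w11.png
python3 - <<'E'
from rel import *
s=viewer.snapshot("wrist");P=cloud(s); q=tf(P,*TRI); z=P[...,2]
m=(np.abs(q[...,0])<45)&(q[...,1]>50)&(q[...,1]<105)&(z>24)&(z<40); print(m.sum(),np.median(z[m]),np.percentile(z[m],[2,98]),q[m].min(0),q[m].max(0))
E
```

```text
time: 17.68
tool_pos: [596.9, 203.5, 12.1]
tcp_rot: [178.5, -1.5, 97.6]
ft_force: [-0.2, 0.2, -1.8]
finger_gap: 42.1
time: 18.52
tool_pos: [596.6, 203.5, 86.1]
tcp_rot: [178.5, -1.5, 97.6]
ft_force: [0.8, 0.6, 1.8]
finger_gap: 56.3
tcp tray [[ 1.7080978  76.80482904]] [596.58220943 203.50447152  86.05989004] [178.53667429  -1.4720468   97.55512789]
far wall x [46.88164267 51.62878619 54.67492766] y -51.006618242515984 112.09807827355485 slope 0.014056026427262343
walls y [(-24, 59), (-22, 188), (-20, 216), (-18, 222), (0, 54), (22, 29), (24, 32), (26, 36), (28, 30), (42, 224), (44, 241), (46, 308), (64, 31), (96, 39), (106, 141), (108, 307), (110, 333), (112, 66)]
1955 28.981246551509997 [25.18207975 30.31016572] [-19.93209129  55.2609562 ] [23.16896078 98.37763215]
```

View pics/w11.png

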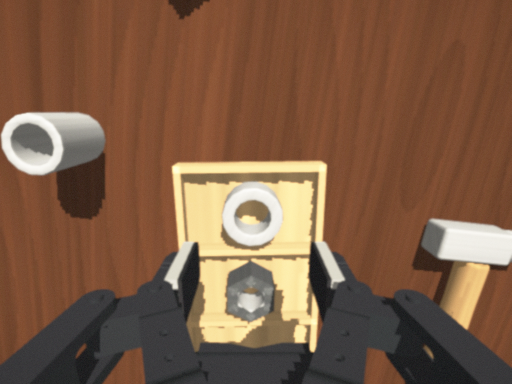

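```bash
python3 -m pendant '[-9,26,3,0.08,55,-9.5,26,3,0.08,55,-9.5,26,3,0.08,55,-9.5,26,0,0.08,55,-9.5,26,0,0.08,55,-9.5,26,0,0.08,55,-6,15,0,0.08,55,-3,6,0,0.02,55,0,0,0,0,55]'
python3 - <<'E'
from h import *
s=viewer.snapshot("wrist"); cv2.imwrite("pics/w12.png",s["frame"]); print(sensors.sense()["tool_pos"])
P=cloud(s); z=P[...,2]
for lo,hi,zz in ((35,44,40),(23,31,27),(10,18,14)):
    m=((z>lo)&(z<hi)&(np.abs(P[...,0]-523)<50)&(np.abs(P[...,1]-392)<50)).astype(np.uint8)
    m=cv2.morphologyEx(m,cv2.MORPH_OPEN,np.ones((5,5)))
    cs,_=cv2.findContours(m,0,1);c=max(cs,key=cv2.contourArea)
    W=onplane(s,c.reshape(-1,2),zz)[:,:2].astype(np.float32);print(cv2.minAreaRect(W))
E
```

```text
time: 19.37
tool_pos: [520.1, 382.6, 81.0]
tcp_rot: [179.6, -1.5, 132.0]
ft_force: [-0.2, -0.5, -0.2]
finger_gap: 55.1
[520.3133582  381.7498181   80.74724044]
((537.3145141601562, 381.40625), (29.362178802490234, 21.69451904296875), 41.734622955322266)
((525.2869262695312, 395.992431640625), (29.63546371459961, 21.781911849975586), 41.8162727355957)
((511.8114929199219, 411.0171203613281), (29.690248489379883, 21.128158569335938), 41.87821578979492)
```

View pics/w12.png

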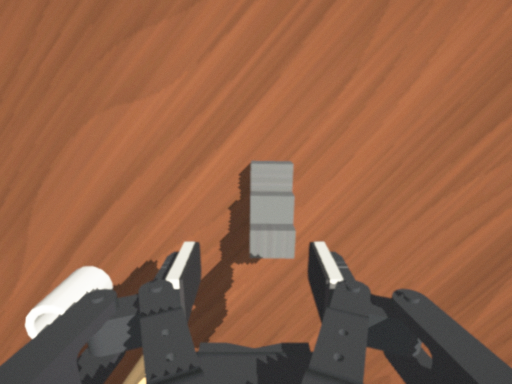

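```bash
python3 -m pendant '[9,7.4,0,0,55,0,0,-12,0,55,0,0,-20,0,55,0,0,-12,0,55,0,0,0,0,55,0,0,0,0,55]'
```

```text
time: 19.92
tool_pos: [530.7, 381.6, 30.8]
tcp_rot: [179.9, -1.4, 131.0]
ft_force: [-0.6, 0.1, 0.6]
finger_gap: 54.9
```

```bash
python3 -m pendant '[-1,7.5,-8,0.01,55,0,0,-6,0,55,0,0,-3,0,55,0,0,0,0,55]'
```

```text
time: 20.25
tool_pos: [530.1, 388.6, 12.9]
tcp_rot: [179.8, -1.4, 131.5]
ft_force: [-0.4, -0.0, -0.8]
finger_gap: 55.0
```

```bash
python3 -m pendant '[-0.7,0.8,-5,0,55,0,0,0,0,55]';python3 -m pendant '[0,0,0,0,24,0,0,0,0,24,0,0,0,0,24,0,0,0,0,24,0,0,0,0,24,0,0,0,0,24,0,0,0,0,24]' 60
```

```text
time: 20.42
tool_pos: [529.6, 389.9, 7.9]
tcp_rot: [179.8, -1.4, 131.5]
ft_force: [-0.7, 0.3, 0.2]
finger_gap: 55.0
time: 21.0
tool_pos: [529.9, 390.3, 8.7]
tcp_rot: [179.7, -1.4, 131.6]
ft_force: [-0.9, -0.0, -0.8]
finger_gap: 29.0
```

```bash
python3 -m pendant '[0,0,15,0,24,0,0,30,0,24,0,0,25,0,24,8,-25,5,-0.055,24,8.5,-35,0,-0.06,24,8.5,-35,0,-0.06,24,8.5,-35,0,-0.06,24,8.5,-35,0,-0.06,24,8.5,-35,0,-0.06,24,8.5,-35,0,-0.06,24,8.5,-35,0,-0.06,24,8.5,-25,0,-0.06,24]'; python3 -m pendant '[8,-22,0,-0.06,24,4,-10,0,-0.04,24,0,0,0,0,24,0,0,0,0,24]'; python3 tri.py pics/w13.png
```

```text
time: 22.0
tool_pos: [603.9, 88.8, 98.9]
tcp_rot: [179.4, -1.4, 100.3]
ft_force: [0.9, 0.5, -3.6]
finger_gap: 28.8
time: 22.33
tool_pos: [617.9, 48.0, 103.1]
tcp_rot: [179.3, -1.3, 93.6]
ft_force: [0.6, 0.1, -2.5]
finger_gap: 29.2
tcp tray [[  1.34138115 -80.12158769]] [617.89619881  48.03180959 103.12682332] [179.27803967  -1.3459842   93.61933768]
far wall x [47.12480088 51.93911383 54.85692634] y -112.0536968943332 61.83009275257911 slope 0.19144365094305474
walls y [(-112, 41), (-110, 44), (-108, 70), (-24, 137), (-22, 293), (-20, 295), (-18, 27), (40, 90), (42, 391), (44, 379), (46, 198), (54, 50), (56, 42)]
```

View pics/w13.png

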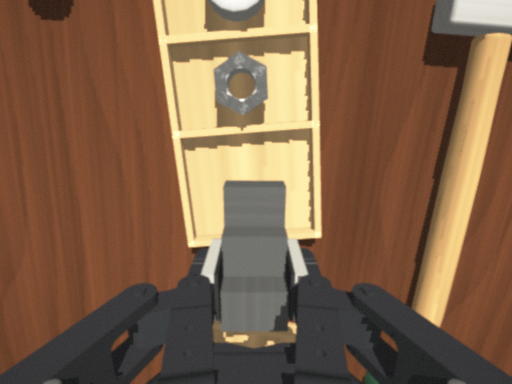

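```bash
python3 -m pendant '[-1.5,7,-8,0.07,24,0,0,-20,0,24,0,0,-25,0,24,0,0,-15,0,24,0,0,-5,0,24,0,0,0,0,24]'; python3 -c "
from rel import *
st=sensors.sense();print(tf(st['tool_pos'][None],*TRI))"
```

```text
time: 22.88
tool_pos: [615.8, 65.0, 31.2]
tcp_rot: [179.0, -1.4, 98.8]
ft_force: [-0.2, 0.3, -2.8]
finger_gap: 28.9
[[  1.56093044 -63.06041113]]
```

Underside is now ~22, above rim 17. Shift tray y by −9.5.

```bash
python3 -m pendant '[0,-9.5,0,-0.01,24,0,0,0,0,24,0,0,0,0,24]'; python3 -c "
from rel import *
st=sensors.sense();print(tf(st['tool_pos'][None],*TRI))"
```

```text
time: 23.13
tool_pos: [615.9, 57.0, 33.0]
tcp_rot: [179.0, -1.5, 98.4]
ft_force: [-0.5, -0.2, -2.9]
finger_gap: 29.3
[[  0.64706577 -70.99310178]]
```

```bash
python3 -m pendant '[0,-2,-8,0,24,0,0,-5,0,24,0,0,-4,0,24,0,0,0,0,24]'; python3 -c "
from rel import *
st=sensors.sense();print(tf(st['tool_pos'][None],*TRI))"
```

```text
time: 23.47
tool_pos: [618.7, 54.1, 18.1]
tcp_rot: [178.7, -1.4, 98.3]
ft_force: [0.8, -0.0, -2.9]
finger_gap: 29.2
[[  2.94274178 -74.21229037]]
```

```bash
python3 -m pendant '[-1,0,-2.5,0,24,0,0,-2.5,0,24,0,0,0,0,24]'; python3 -m pendant '[0,0,-1,0,24,0,0,0,0,24]'
```

```text
time: 23.72
tool_pos: [618.1, 54.0, 14.0]
tcp_rot: [178.6, -1.4, 98.3]
ft_force: [-0.4, -0.1, -3.2]
finger_gap: 29.1
time: 23.88
tool_pos: [618.3, 54.0, 14.1]
tcp_rot: [178.6, -1.4, 98.3]
ft_force: [0.1, -0.8, -3.3]
finger_gap: 29.0
```

Within about 1 mm of the floor; release.

```bash
python3 -m pendant '[0,0,0,0,32,0,0,0,0,38,0,0,0,0,46,0,0,0,0,46,0,0,0,0,46,0,0,8,0,46,0,0,20,0,46,0,0,30,0,46,0,0,30,0,46,0,0,0,0,46]'; python3 tri.py pics/w14.png
python3 - <<'E'
from rel import *
s=viewer.snapshot("wrist");P=cloud(s); q=tf(P,*TRI); z=P[...,2]
for lo,hi in ((43,48),(29,35),(17,22)):
    m=(np.abs(q[...,0])<40)&(q[...,1]>-104)&(q[...,1]<-26)&(z>lo)&(z<hi); print(m.sum(),np.median(z[m]),q[m].min(0),q[m].max(0))
E
```

```text
time: 24.72
tool_pos: [616.8, 54.1, 105.2]
tcp_rot: [178.8, -1.4, 98.3]
ft_force: [0.9, 0.3, 1.5]
finger_gap: 45.6
tcp tray [[  1.08963805 -73.9201196 ]] [616.79022299  54.13905108 105.17365224] [178.77519455  -1.43259387  98.30706575]
far wall x [47.75163934 51.95154368 54.93841501] y -107.20627686263721 73.21430351833867 slope 0.13197232637637954
walls y [(-112, 182), (-110, 115), (-108, 129), (-58, 39), (-56, 94), (-54, 77), (-52, 98), (-50, 78), (-48, 100), (-46, 69), (-44, 105), (-42, 78), (-40, 93), (-38, 87), (-24, 123), (-22, 295), (-20, 314), (40, 117), (42, 357), (44, 342), (46, 174), (54, 45), (56, 28)]
1116 45.172480996804566 [-11.99823828 -97.27713494] [ 17.78790455 -76.41144452]
1137 32.24421712876237 [-12.20276036 -77.41370041] [ 17.75554441 -56.46063733]
1040 19.19074444184694 [-11.81029265 -57.17456331] [ 17.76563321 -36.66945779]
```

View pics/w14.png

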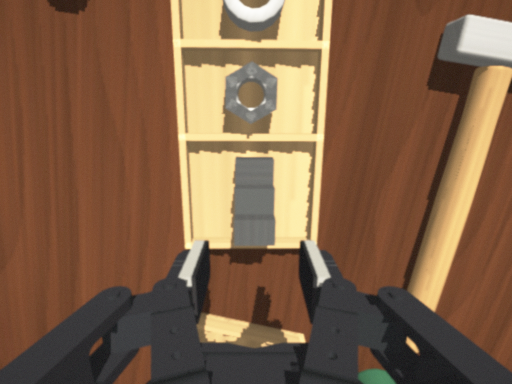

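```bash
python3 -m pendant '[-18,22,0,0,60,-24,29,0,0,60,-24,29,0,0,60,-24,29,0,0,60,-24,29,0,0,60,-18,22,0,0,60,-8,10,0,0,60,-2,3,0,0,60,0,0,0,0,60]'
python3 - <<'E'
from h import *
s=viewer.snapshot("wrist"); cv2.imwrite("pics/w15.png",s["frame"]); print(sensors.sense()["tool_pos"])
P=cloud(s); z=P[...,2]
m=((z>51)&(z<59)&(np.abs(P[...,0]-462)<35)&(np.abs(P[...,1]-240)<35)).astype(np.uint8)
cs,_=cv2.findContours(m,0,1);c=max(cs,key=cv2.contourArea)
W=onplane(s,c.reshape(-1,2),55)[:,:2].astype(np.float32);print(cv2.minEnclosingCircle(W))
E
```

```text
time: 25.57
tool_pos: [459.5, 229.3, 90.9]
tcp_rot: [179.8, -1.3, 98.1]
ft_force: [0.8, -0.8, -0.7]
finger_gap: 59.8
[459.74363256 228.87718918  90.81071348]
((463.4812316894531, 241.13760375976562), 18.09326171875)
```

View pics/w15.png

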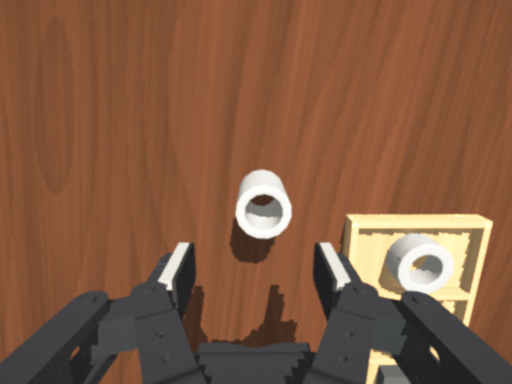

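```bash
python3 -m pendant '[3.2,11.3,0,0,60,0,0,0,0,60,0,0,0,0,60]'; python3 -m pendant '[0,0,-15,0,60,0,0,-15,0,60,0,0,0,0,60]'
```

```text
time: 25.87
tool_pos: [465.0, 238.8, 90.0]
tcp_rot: [179.9, -1.3, 97.9]
ft_force: [-0.3, -1.2, -0.1]
finger_gap: 59.8
time: 26.12
tool_pos: [468.4, 237.6, 60.5]
tcp_rot: [179.7, -1.3, 97.7]
ft_force: [-1.7, 0.5, 0.5]
finger_gap: 60.1
```

```bash
python3 -m pendant '[-5.5,2.5,-8,0,60,-1,0,-12,0,60,0,0,-8,0,60,0,0,0,0,60]'
```

```text
time: 26.45
tool_pos: [462.8, 239.1, 31.1]
tcp_rot: [179.6, -1.3, 97.6]
ft_force: [-0.6, -0.8, -0.5]
finger_gap: 60.0
```

```bash
python3 -m pendant '[0,1,-8,0,60,0,0,0,0,60]'; python3 -m pendant '[0,0,0,0,30,0,0,0,0,30,0,0,0,0,30,0,0,0,0,30,0,0,0,0,30,0,0,0,0,30]' 50;python3 -m pendant '[0,0,10,0,30,0,0,20,0,30,0,0,25,0,30,0,0,15,0,30]'
```

```text
time: 26.62
tool_pos: [462.6, 240.0, 22.1]
tcp_rot: [179.6, -1.3, 97.6]
ft_force: [-0.5, 0.4, -0.5]
finger_gap: 59.9
time: 27.12
tool_pos: [462.9, 240.3, 22.6]
tcp_rot: [179.6, -1.3, 97.6]
ft_force: [-1.0, -0.2, -2.3]
finger_gap: 34.2
time: 27.45
tool_pos: [458.0, 238.4, 91.2]
tcp_rot: [-179.8, -1.1, 97.6]
ft_force: [0.9, -0.1, -2.1]
finger_gap: 34.0
```

```bash
python3 -m pendant '[12,-25,4,-0.025,30,17,-35,0,-0.025,30,17,-35,0,-0.025,30,17,-35,0,-0.025,30,17,-35,0,-0.025,30,17,-35,0,-0.025,30,17,-35,0,-0.025,30,17,-35,0,-0.025,30,15,-32,0,-0.025,30,12,-25,0,-0.025,30,5,-10,0,0,30,0,0,0,0,30]'
python3 - <<'E'
from rel import *
st=sensors.sense(); print(tf(st["tool_pos"][None],*LIP),st["tool_pos"])
s=viewer.snapshot("wrist"); cv2.imwrite("pics/w16.png",s["frame"])
E
```

```text
time: 28.45
tool_pos: [629.7, -114.1, 113.4]
tcp_rot: [179.1, -1.3, 82.9]
ft_force: [0.2, 0.2, -3.0]
finger_gap: 34.0
[[ 3.02877886 42.51803983]] [ 629.74177758 -114.13967241  113.35702273]
```

View pics/w16.png

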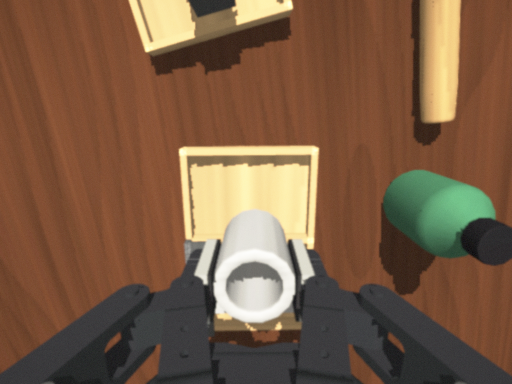

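```bash
python3 -m pendant '[0,0,0,0,30,0,0,-15,0,30,0,0,-20,0,30,0,0,-15,0,30,0,0,-5,0,30,0,0,0,0,30,0,0,0,0,30]'; python3 -c "
from rel import *
st=sensors.sense();print(tf(st['tool_pos'][None],*LIP))"
```

```text
time: 29.08
tool_pos: [626.1, -103.2, 53.8]
tcp_rot: [179.3, -1.4, 83.5]
ft_force: [0.1, -0.5, -3.0]
finger_gap: 34.3
[[-1.91825192 52.95131442]]
```

```bash
python3 -m pendant '[0,-8.5,0,0,30,0,0,0,0,30,0,0,-10,0,30,0,0,-7,0,30,0,0,-2,0,30,0,0,0,0,30]'; python3 -c "
from rel import *
st=sensors.sense();print(tf(st['tool_pos'][None],*LIP))"
```

```text
time: 29.58
tool_pos: [627.9, -112.1, 36.2]
tcp_rot: [179.1, -1.4, 83.6]
ft_force: [0.2, 0.5, -2.4]
finger_gap: 34.1
[[ 0.96734209 44.31019711]]
```

```bash
python3 -m pendant '[0,0,-4,0,30,0,0,-3,0,30,0,0,-1.5,0,30,0,0,0,0,30]';  python3 -m pendant '[0,0,-1.5,0,30,0,0,0,0,30]'; python3 -c "
from rel import *
st=sensors.sense();print(tf(st['tool_pos'][None],*LIP))"
```

```text
time: 29.92
tool_pos: [628.5, -112.4, 27.7]
tcp_rot: [179.0, -1.4, 83.6]
ft_force: [-0.3, 0.2, 0.4]
finger_gap: 34.1
time: 30.08
tool_pos: [628.9, -112.6, 28.0]
tcp_rot: [179.0, -1.4, 83.6]
ft_force: [-0.3, 0.1, -3.1]
finger_gap: 34.3
[[ 1.95936066 43.96766112]]
```

At floor level (27.6 expected). Release, retreat, and check all.

```bash
python3 -m pendant '[0,0,0,0,37,0,0,0,0,42,0,0,0,0,50,0,0,0,0,55,0,0,0,0,55,0,0,8,0,55,0,0,25,0,55,0,0,35,0,55,0,0,40,0,55,-30,0,20,0,55,-40,0,0,0,55,-40,0,0,0,55]'; python3 -m pendant '[-40,-40,0,0,55,-40,-40,0,0,55,-20,-40,0,0,55,0,-40,0,0,55,0,-40,0,0,55,0,-40,0,0,55,0,-40,0,0,55,0,-40,0,0,55,0,0,0,0,55,0,0,0,0,55]'
python3 - <<'E'
from rel import *
for n in ("top","scene"):
    s=viewer.snapshot(n); cv2.imwrite(f"pics/{n}_end.png",s["frame"])
    P=cloud(s); z=P[...,2]
    L=tf(P,*LIP); T=tf(P,*TRI)
    def r(t,q,x,y0,y1,lo,hi):
        m=(np.abs(q[...,0])<x)&(q[...,1]>y0)&(q[...,1]<y1)&(z>lo)&(z<hi)
        if m.sum(): print(n,t,m.sum(),"z",np.round(np.median(z[m]),1),np.round(q[m].min(0)),np.round(q[m].max(0)))
    r("bush",L,48,10,79,56,68); r("fin",L,48,-78,2,38,50); r("plate",L,48,-78,2,8.5,13.5)
    r("nut",T,48,-16,40,26,34); r("collar",T,48,49,105,26,34); r("step",T,48,-105,-25,42,50)
s=viewer.snapshot("top"); crop(s,160,100,440,280,2.8,"pics/te.png")
E
```

```text
time: 31.08
tool_pos: [520.3, -112.2, 163.5]
tcp_rot: [178.7, -1.3, 83.7]
ft_force: [-0.3, -0.6, 0.4]
finger_gap: 55.0
time: 31.92
tool_pos: [430.7, -421.0, 171.4]
tcp_rot: [178.2, -1.0, 83.9]
ft_force: [0.6, 1.5, -0.4]
finger_gap: 55.0
top bush 88 z 59.4 [-15.  29.] [20. 61.]
top fin 80 z 42.7 [-21. -47.] [ 19. -34.]
top plate 463 z 10.9 [-31. -75.] [48.  1.]
top nut 124 z 29.1 [-19. -10.] [18. 29.]
top collar 143 z 29.2 [-20.  55.] [23. 98.]
top step 88 z 45.2 [-13. -97.] [ 17. -78.]
scene bush 98 z 58.9 [-12.  29.] [23. 62.]
scene fin 77 z 42.4 [-18. -45.] [ 22. -33.]
scene plate 547 z 10.7 [-39. -78.] [47. -9.]
scene nut 119 z 28.5 [-16.  -7.] [22. 30.]
scene collar 117 z 28.5 [-16.  56.] [26. 98.]
scene step 85 z 44.7 [ -9. -97.] [ 22. -76.]
```

View pics/te.png

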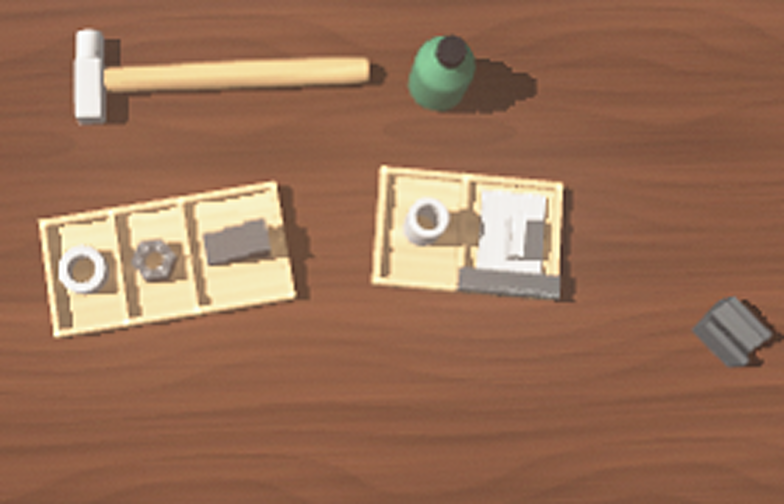

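View pics/scene_end.png

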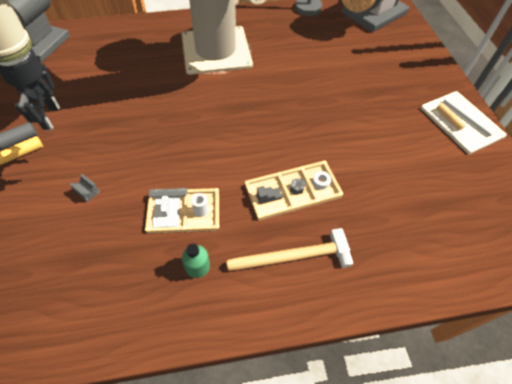

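```bash
python3 -c "
from bench import job; print(job.hand_in())"
```

```text
the job is handed in; nothing more can be done
None
```

Both kits are made up and the job was handed in at about 32 s of the 122 s allowed. It reported no verdict.

**What I did:** I held the rest plate by its fin and lowered its outer edge onto the far wall so the other edge swung down into the bay. I then slid it under the lip and let it down flat. The nut, collar, step block and bush were each gripped from above, set on the tray floor the same way up, and released.

**Last checks (top and scene cameras):**

| Part | Measured top height | Expected | Position in tray (mm) |
|---|---|---|---|
| Rest plate | 10.9 and 10.7 mm | 11 | centre x about -1 to -2 (top and wrist cameras), short edge under the lip |
| Fin | 42.7 and 42.4 mm | 43 | – |
| Tall bush | 59.4 and 58.9 mm | 60 | y 29 to 61, open bay |
| Hex nut | 29.1 and 28.5 mm | 29 | y -10 to 30, middle bay |
| Short collar | 29.2 and 28.5 mm | 29 | y 55 to 98, narrow bay |
| Step block | 45.2 and 44.7 mm | 45 | y -97 to -37 (wrist camera), wide bay |

- **Bystanders:** the hammer, oil bottle and vee block look unmoved in the final pictures; I did not measure their positions again.
- **Arm:** it was parked clear of everything at hand-in.
- **Disagreements:** no check failed. The two cameras differ by 2 to 4 mm in x, so the plate's centre could be at about x = +2 mm, still well within its ±12 mm.

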